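# Wiggle the lid handles and sort out the loose one

## Robot

A 6-joint arm with a two-finger parallel gripper is mounted at the origin on a cart in front of the work surface, level with it; the furniture and walls round the work are solid. World frame = base frame: x ahead of the robot, y to its left, z up, the work surface at z = 0. Lengths are in m, angles in rad, forces in N, time in s.
With the tool pointing down it reaches from about 0.375 to 0.975 m from the base axis. Payload 3.8 kg.
Tool frame: the origin (TCP) lies midway between the tips of the shut fingers; the grasp point (between the pads) lies 19 mm behind it; z points along the fingers, y is the line along which they close (so a half turn about z gives the same grasp; the last joint's range is limited). The gripper opens to 85 mm and grips with 20 to 120 N. Pads are 22 mm wide; open, the fingers measure 114 mm over their backs; the gripper's body (76 mm by 85 mm) begins 54 mm behind the grasp point. The pads swing forward as they close: fully open they stand 13 mm farther back than shut.
Start: joints at [-1.257, 0.264, 1.604, -0, 1.274, -0.037], TCP at [0.232, -0.634, 0.205] pointing down, gripper open.
Joint ranges: [-2.63, 2.63], [-0.94, 2.18], [0.31, 2.57], [-1.31, 4.45], [0, 2.66], [-2.55, 2.55]. Speed limits (rad/s): [2.57, 2.57, 3.14, 3.14, 3.14, 3.14].

## Interface

Orientations are given as a rotation vector (axis times angle).
In Python, from workcell import bot gives the robot as it stands.
- The arm moves only by the tool step_arm, never from a script. Its argument "motion" is a list of rows, each a list of 5 numbers: the finger opening in cm, from 0 to 8.54, then the shift along the tool's x, y, z in cm, then the turn about the tool's z in degrees. In form: [[claw, dx, dy, dz, twist], ...]. A call has 1 to 20 rows; each row is the pose to reach, as a shift and turn from the pose commanded when the call began, along the tool's axes at that moment; what a row does not reach only later rows make up. A row lasts 1/10 s, in which the tool goes at most 50 mm and 8.59 degrees, less where a joint would pass 70% of its speed; a pose out of reach is approached as far as the arm can. A call with a gripper value outside its range is refused whole. The fingers move at their own pace and stop on an object; "force" is the grip in N (left out, the last holds). Time passes only in rows, so rows that repeat a pose let the fingers close. It gives the time, the measured TCP pose, the force, the opening and the grip force at its end, in the units of the state.
- bot.read_state(): the state, without advancing time (a new reading comes with each control period).
- bot.read_camera(name): name is "scene" or "top" or "wrist"; returns (picture, depth): 480x640x3 uint8, red, green, blue; 480x640 float32, m along the optical axis (not along the pixel's ray), 0 where there is no reading.
- bot.calibration(name): a dict with "mtx" (3x3 intrinsics, pixels), "origin" and "orientation" of the camera in the world; the wrist camera has in their place "T_tool_cam" (4x4, takes a point from camera to tool coordinates, whose origin is the TCP and whose axes are the flange's). Camera axes: x right, y up, looking along -z (the intrinsics and any distortion apply to the point x, -y, -z); pixel columns grow to the right and rows downward; lengths in m; the calibration is good to about 2 mm. A picture is of the moment at which its call begins: read the wrist's pose just before it. calibration takes no time and is no camera call.
- bot.finish_job(): hands the job in; it is judged then, once.
The state is a dict: "time": time; "q": joint angles; "joint_vel": joint speeds; "joint_torque": joint torques, N m; "tool_pos": TCP position; "tcp_rot": TCP orientation; "wrist_force": force on the tool from outside, world axes, zero at the start; "torque": the same for the moment, N m; "width": opening from 0.0 (shut) to 1.0 (fully open); "grip_force": force on a finger pad.
Only numpy, scipy, OpenCV 4.12 (cv2) and the standard library are available. Lean on these libraries where they do the work, as an engineer would, in place of code of your own. Each camera call takes 0.05 s, during which the arm holds its last target. There are 200 camera calls.

## Task

One of the two oblong steel dish lids lying on the worktop has a loose handle. Find it by gripping the handle and wiggling it side to side on its screw: turn the loose handle first anticlockwise (seen from above) to the end of its play, then clockwise to the other end. Then lift that lid by its handle and set it down, without dropping it, flat on the floor of the wooden mending tray, and let go; leave the sound lid lying where it is.

Things in the scene. Friction and masses are not known exactly. Their poses are not given: they have to be found in the camera images.
- lid_1: oblong steel lid, 130 mm along x, 92 along y, 14 thick (rim 8), about 0.45 kg, lying flat; looks just like lid_2. Origin: centre of its underside, z up. A black bar handle, 82 mm long, 16 wide, 18 high, stands on one 16 mm post over the origin: its underside 36 mm, its top 54 mm above the origin. At joint 0 the bar lies along x
- lid_2: the other lid: same shape, sizes, mass and axes as lid_1; the two change places between starts. Exactly one of the two handles is loose and turns easily on its screw while its lid stays put; the other is tight and the whole lid turns with it
- handle_1 (a joint): angle of lid_1's handle about the upright screw at the lid's centre, rad, positive anticlockwise from above, 0: bar along the lid's x. A loose handle turns about 0.35 (20 degrees) each way and stays where it is left; a tight one stays within 0.02
- handle_2 (a joint): the same for the handle of lid_2
- tray: open mending tray of light wood, fixed: 188 mm along x, 148 along y, 32 high, walls and floor 6 mm thick, inside 176 x 136 mm, so a lid laid the same way round has 22 mm to spare at each side. Origin: centre of its underside, z up. A coffee machine stands behind the lids: do not swing a lid out into it on the way here

How it is judged:
By the outcome, as a careful person would: the job done as asked, in the order asked, and still so for the second after the job is handed in, with the robot touching nothing.
It also fails if it takes over 56 s, if anything falls off the work surface, if the arm or the gripper's body presses on something with over 40 N, if the wrist force passes 120 N, or if a joint passes its speed limit or range.

## Working session

There is one attempt and no reset: what is moved stays moved. The work goes in short steps, Python scripts to look and compute and a tool call to move; the robot and the scene stay as the last step left them, time stands still between calls to the robot, and variables do not carry over. Pictures are saved under pics/ and viewed, at most 10 in all, crops included, and the job is handed in when it is done.

Besides the shell and the picture viewer there is one more tool, called after "Call:" as name(argument=value, ...), one argument or row to a line, values as JSON. step_arm: Moves the arm, as the interface text tells. Its arguments: {"type":"object","properties":{"motion":{"type":"array","items":{"type":"array","items":{"type":"number"}}},"force":{"type":"number"}},"required":["motion"]}

```bash
mkdir -p pics
cat > h.py <<'E'
import numpy as np, cv2
from workcell import bot
from scipy.spatial.transform import Rotation as R
def cam(name):
    s=bot.read_state(); p,d=bot.read_camera(name); c=bot.calibration(name)
    if 'T_tool_cam' in c:
        T=np.eye(4); T[:3,:3]=R.from_rotvec(s['tcp_rot']).as_matrix(); T[:3,3]=s['tool_pos']; T=T@c['T_tool_cam']
    else:
        T=np.eye(4); o=np.array(c['orientation'],float)
        T[:3,:3]=o if o.shape==(3,3) else R.from_rotvec(o).as_matrix() if o.size==3 else R.from_quat(o).as_matrix()
        T[:3,3]=c['origin']
    K=np.array(c['mtx']); v,u=np.mgrid[:480,:640]
    P=np.stack([(u-K[0,2])/K[0,0]*d,-(v-K[1,2])/K[1,1]*d,-d],-1)@T[:3,:3].T+T[:3,3]
    P[d==0]=np.nan
    return p,d,P
def save(p,n): cv2.imwrite('pics/'+n+'.png',p[:,:,::-1])
E
python3 - <<'E'
from h import *
print(bot.read_state()); print(bot.calibration('top'))
for n in('top','scene'):
    p,d,P=cam(n); save(p,n+'0'); np.save(n+'P.npy',P)
    c=bot.calibration(n); print([k for k in c], (d>0).mean())
E
```

```text
{'time': 0.0, 'q': array([-1.25687771e+00,  2.64776501e-01,  1.60537480e+00, -1.74940853e-05,
        1.27362842e+00, -3.69308479e-02]), 'joint_vel': array([ 0.00059327,  0.00033922, -0.00042062, -0.0002519 ,  0.00122097,
        0.00039888]), 'joint_torque': array([ 9.04940157e-05, -5.15111232e+01, -3.67317080e+01,  2.26360144e-04,
        1.28757881e-02,  4.57308090e-06]), 'tool_pos': array([ 0.23173104, -0.63316167,  0.20354587]), 'tcp_rot': array([-3.09124500e+00, -5.47921050e-01,  4.99938793e-04]), 'wrist_force': array([-0.16405432, -0.22088715, -0.42735516]), 'torque': array([ 0.02260131, -0.04665333,  0.02991137]), 'grip_force': 0.0, 'width': 0.9989725584081584}
{'mtx': array([[457.48535495,   0.        , 308.28127058],
       [  0.        , 457.48535495, 238.9820205 ],
       [  0.        ,   0.        ,   1.        ]]), 'origin': array([ 0.34049608, -0.15547648,  0.85680394]), 'orientation': array([ 0.13773231, -0.14234609, -1.54383333])}
['mtx', 'origin', 'orientation'] 0.9958138020833334
['mtx', 'origin', 'orientation'] 0.9961002604166667
```

View pics/top0.png

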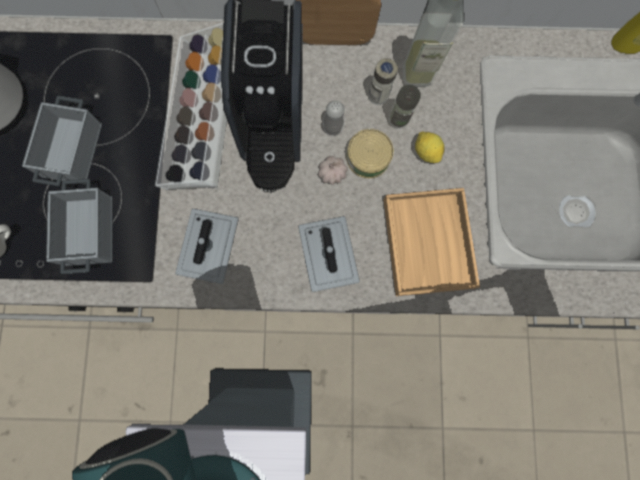

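View pics/scene0.png

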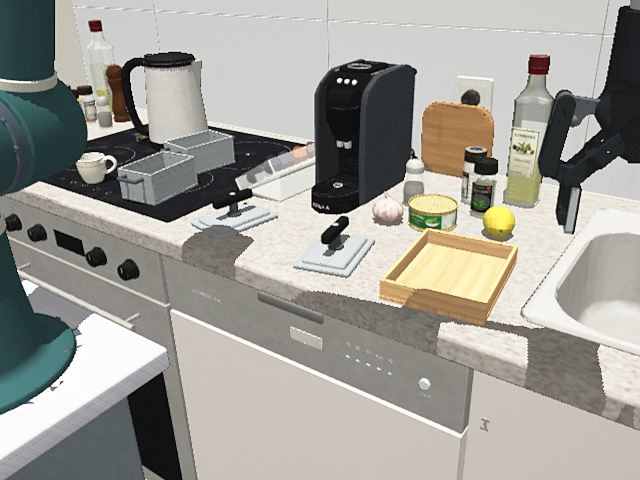

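The top view shows two lids at pixels (207,243) and (328,254), both with their bars along world x. The tray is at (432,242) and the coffee machine sits above and between the lids.

Run:
```python
from h import *
P=np.load('topP.npy')
def rect(name,c,r,z0,z1):
    sub=P[c[1]-r:c[1]+r,c[0]-r:c[0]+r].reshape(-1,3)
    q=sub[(sub[:,2]>z0)&(sub[:,2]<z1)]
    (cx,cy),(w,h),a=cv2.minAreaRect((q[:,:2]*1000).astype(np.float32))
    e=np.linalg.eigh(np.cov(q[:,:2].T))[1][:,1]
    print(name,len(q),'ctr',round(cx),round(cy),'mean',q.mean(0).round(4),'size',round(w),round(h),round(a,1),'pca deg',np.degrees(np.arctan2(e[1],e[0])).round(1))
for n,c in(('A',(207,243)),('B',(328,254))):
    rect(n+' bar',c,42,.045,.065); rect(n+' lid',c,42,.006,.022)
rect('tray rim',(432,242),60,.027,.04); rect('tray floor',(432,242),40,.002,.012)
print(np.nanmedian(P[270:290,265:285].reshape(-1,3),0))
s=bot.read_state();M=R.from_rotvec(s['tcp_rot']).as_matrix();print(M.round(3))
c=bot.calibration('wrist');print(c['T_tool_cam'].round(3))
```

```text
A bar 421 ctr 479 34 mean [0.4774 0.0334 0.0528] size 17 82 79.7 pca deg 170.1
A lid 2712 ctr 479 34 mean [0.4762 0.032  0.0119] size 92 130 79.9 pca deg 168.7
B bar 403 ctr 469 -194 mean [ 0.4684 -0.1942  0.0532] size 81 16 11.0 pca deg -169.2
B lid 2789 ctr 469 -195 mean [ 0.4664 -0.1946  0.0121] size 130 92 12.6 pca deg -166.7
tray rim 1272 ctr 495 -384 mean [ 0.4922 -0.3848  0.0316] size 189 150 6.7 pca deg -173.4
tray floor 5637 ctr 497 -391 mean [ 0.4946 -0.3869  0.0064] size 153 157 1.2 pca deg -162.1
[ 4.17380807e-01 -9.45864916e-02  3.13948935e-05]
[[ 0.939  0.344 -0.001]
 [ 0.344 -0.939  0.002]
 [ 0.    -0.002 -1.   ]]
[[-0.001  0.951  0.309  0.079]
 [ 1.     0.001  0.    -0.   ]
 [-0.     0.309 -0.951 -0.169]
 [ 0.     0.     0.     1.   ]]
```

Call:
step_arm(
  motion=[
    [5,3.1,-2.8,0,1],
    [5,6.2,-5.5,0,2],
    [5,9.3,-8.3,0,3],
    [5,12.5,-11,0,4],
    [5,15.6,-13.8,0,5],
    [5,18.7,-16.6,0,6],
    [5,21.8,-19.4,0,7],
    [5,25,-22.1,0,8],
    [5,28,-25,0,9],
    [5,31.2,-27.7,2,9],
    [5,34.3,-30.4,5,9],
    [5,37.4,-33.2,8,9],
    [5,37.4,-33.2,8,9],
    [5,37.4,-33.2,8,9],
    [5,37.4,-33.2,8,9],
  ],
  force=40,
)

```text
time: 1.6
tool_pos: [0.4694, -0.1945, 0.1256]
tcp_rot: [3.126, 0.304, 0.001]
wrist_force: [0.2, 0.3, 0.5]
width: 0.586
grip_force: 0.0
```

```bash
cat > lid.py <<'E'
from h import *
def go(ctr):
    p,d,P=cam('wrist')
    for n,(a,b) in {'bar':(.045,.062),'lid':(.004,.020)}.items():
        m=(P[...,2]>a)&(P[...,2]<b)&(np.hypot(P[...,0]-ctr[0],P[...,1]-ctr[1])<.1)
        q=P[m]
        if len(q)<50: print(n,'few');continue
        (cx,cy),(w,h),t=cv2.minAreaRect((q[:,:2]*1000).astype(np.float32))
        if w<h:t-=90
        print(n,len(q),round(cx),round(cy),round(w),round(h),round(t,1))
    s=bot.read_state();M=R.from_rotvec(s['tcp_rot']).as_matrix()
    print('tcp',s['tool_pos'].round(4),'yaw',np.degrees(np.arctan2(M[1,0],M[0,0])).round(1),'F',s['wrist_force'].round(1),'T',s['torque'].round(2),s['width'],s['grip_force'],s['time'])
    return p
E
python3 -c "
from lid import *
save(go((.469,-.194)),'w1')"
```

```text
bar 2422 467 -195 81 16 10.7
lid 14396 467 -195 130 92 12.7
tcp [ 0.4696 -0.195   0.1261] yaw 11.0 F [-0.1 -0.   0.7] T [-0.01  0.03 -0.03] 0.5873850070590318 0.0 1.65
```

View pics/w1.png

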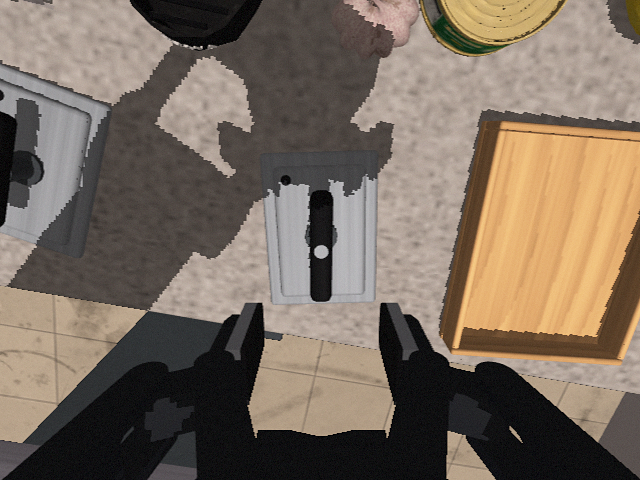

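The wrist view shows the lid centred at about (320,230) with its bar between the fingers. The bar sits about 2° off the lid's axis. I'll descend and grip.

Call:
step_arm(
  motion=[
    [5,-0.2,0,2,0],
    [5,-0.2,0,4,0],
    [5,-0.2,0,6,0],
    [5,-0.2,0,8,0],
    [5,-0.2,0,9.2,0],
    [5,-0.2,0,9.9,0],
    [5,-0.2,0,9.9,0],
    [1.2,-0.2,0,9.9,0],
    [1.2,-0.2,0,9.9,0],
    [1.2,-0.2,0,9.9,0],
    [1.2,-0.2,0,9.9,0],
    [1.2,-0.2,0,9.9,0],
    [1.2,-0.2,0,9.9,0],
    [1.2,-0.2,0,9.9,0],
    [1.2,-0.2,0,9.9,0],
  ],
  force=30,
)

```text
time: 3.15
tool_pos: [0.4681, -0.1945, 0.027]
tcp_rot: [3.126, 0.304, 0.003]
wrist_force: [-0.7, -1.4, 6.0]
width: 0.152
grip_force: 30.4
```

```bash
python3 -c "
from lid import *
go((.467,-.195))"
```

```text
bar 5787 468 -196 79 37 25.0
lid 23674 468 -194 128 92 12.7
tcp [ 0.4681 -0.1945  0.027 ] yaw 11.1 F [-1.1 -1.1  5.7] T [-0.24  0.11  0.04] 0.15233878269547746 30.392923951148987 3.2
```

Call:
step_arm(
  motion=[
    [1.2,0,0,0,-1],
    [1.2,0,0,0,-2],
    [1.2,0,0,0,-3],
    [1.2,0,0,0,-4],
    [1.2,0,0,0,-5],
    [1.2,0,0,0,-6],
    [1.2,0,0,0,-6],
    [1.2,0,0,0,-6],
  ],
)

```text
time: 4.0
tool_pos: [0.4681, -0.1944, 0.027]
tcp_rot: [3.105, 0.467, 0.003]
wrist_force: [-1.2, -0.2, 7.1]
width: 0.153
grip_force: 30.5
```

```bash
python3 -c "
from lid import *
go((.467,-.195))"
```

```text
bar 5752 467 -193 80 36 3.1
lid 23713 468 -194 128 92 12.7
tcp [ 0.4681 -0.1945  0.027 ] yaw 17.1 F [0.  0.  6.1] T [-0.12  0.13  0.02] 0.15500149720860107 30.480895042419434 4.05
```

The lid stayed put with almost no torque, so this handle is loose. I'll continue anticlockwise to the stop.

Call:
step_arm(
  motion=[
    [1.2,0,0,0,-2],
    [1.2,0,0,0,-4],
    [1.2,0,0,0,-6],
    [1.2,0,0,0,-8],
    [1.2,0,0,0,-10],
    [1.2,0,0,0,-12],
    [1.2,0,0,0,-13],
    [1.2,0,0,0,-14],
    [1.2,0,0,0,-15],
    [1.2,0,0,0,-15],
    [1.2,0,0,0,-15],
  ],
)

```text
time: 5.15
tool_pos: [0.468, -0.1942, 0.0269]
tcp_rot: [3.018, 0.869, 0.002]
wrist_force: [-0.8, -0.7, 6.3]
width: 0.151
grip_force: 30.6
```

```bash
python3 -c "
from lid import *
go((.467,-.195))"
```

```text
bar 5787 469 -196 80 37 45.9
lid 24260 467 -195 129 92 12.7
tcp [ 0.468  -0.1942  0.027 ] yaw 32.1 F [-1.3 -0.   6.7] T [0.01 0.16 0.  ] 0.15517419795262175 30.633959770202637 5.2
```

Call:
step_arm(
  motion=[
    [1.2,0,0,0,-0.5],
    [1.2,0,0,0,-1],
    [1.2,0,0,0,-1.5],
    [1.2,0,0,0,-1.5],
    [1.2,0,0,0,-1.5],
  ],
)

```text
time: 5.7
tool_pos: [0.468, -0.1942, 0.027]
tcp_rot: [3.007, 0.908, 0.002]
wrist_force: [-0.8, -0.5, 7.4]
width: 0.153
grip_force: 30.7
```

```bash
python3 -c "
from lid import *
go((.467,-.195))"
```

```text
bar 5789 467 -193 81 36 18.8
lid 24316 467 -195 130 92 12.7
tcp [ 0.468  -0.1942  0.027 ] yaw 33.6 F [-0.6  0.1  6.8] T [ 0.02  0.16 -0.03] 0.1560250531411339 30.74378192424774 5.75
```

Call:
step_arm(
  motion=[
    [1.2,0,0,0,-0.5],
    [1.2,0,0,0,-1],
    [1.2,0,0,0,-1.5],
    [1.2,0,0,0,-2],
    [1.2,0,0,0,-2],
    [1.2,0,0,0,-2],
  ],
)

```text
time: 6.35
tool_pos: [0.468, -0.1942, 0.0269]
tcp_rot: [2.991, 0.959, 0.002]
wrist_force: [-1.2, 0.4, 6.5]
width: 0.153
grip_force: 30.9
```

```bash
python3 -c "
from lid import *
save(go((.467,-.195)),'w2')"
```

```text
bar 5710 467 -192 80 36 20.2
lid 24484 467 -195 130 92 12.7
tcp [ 0.468  -0.1942  0.027 ] yaw 35.6 F [-1.9 -0.6  6.3] T [-0.01  0.13 -0.21] 0.15556374035259724 30.892202854156494 6.4
```

View pics/w2.png

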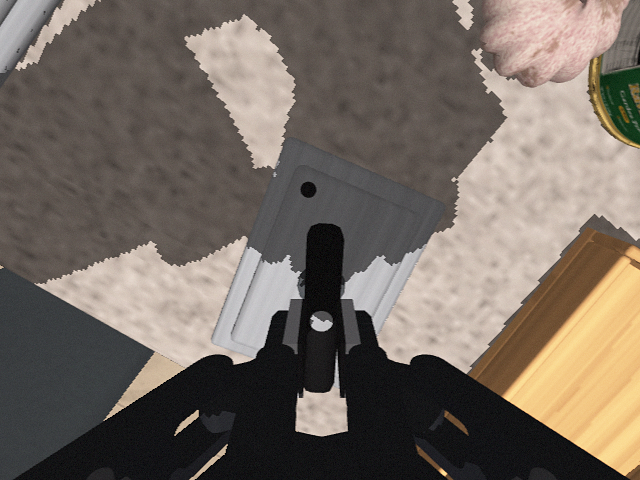

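The picture shows the bar turned well off the lid's axis with the pads at (320,320), and the torque has risen to -0.21 N m, so the anticlockwise stop is reached. Now clockwise.

Call:
step_arm(
  motion=[
    [1.2,0,0,0,2.5],
    [1.2,0,0,0,5],
    [1.2,0,0,0,7.5],
    [1.2,0,0,0,10],
    [1.2,0,0,0,12.5],
    [1.2,0,0,0,15],
    [1.2,0,0,0,17.5],
    [1.2,0,0,0,20],
    [1.2,0,0,0,22.5],
    [1.2,0,0,0,25],
    [1.2,0,0,0,27.5],
    [1.2,0,0,0,30],
    [1.2,0,0,0,32.5],
    [1.2,0,0,0,35],
    [1.2,0,0,0,37],
    [1.2,0,0,0,39],
    [1.2,0,0,0,40],
    [1.2,0,0,0,41],
    [1.2,0,0,0,41],
    [1.2,0,0,0,41],
  ],
)

```text
time: 8.4
tool_pos: [0.4682, -0.1948, 0.027]
tcp_rot: [3.137, -0.147, 0.003]
wrist_force: [-1.0, -1.5, 5.8]
width: 0.154
grip_force: 30.3
```

```bash
python3 -c "
from lid import *
go((.467,-.195))"
```

```text
bar 5772 467 -196 80 36 8.3
lid 24200 467 -195 130 92 12.7
tcp [ 0.4682 -0.1948  0.027 ] yaw -5.4 F [-0.5 -2.2  6.4] T [-0.34  0.11  0.01] 0.15350984647720503 30.283530950546265 8.45
```

Call:
step_arm(
  motion=[
    [1.2,0,0,0,0.5],
    [1.2,0,0,0,1],
    [1.2,0,0,0,1.5],
    [1.2,0,0,0,2],
    [1.2,0,0,0,2.5],
    [1.2,0,0,0,2.5],
  ],
)

```text
time: 9.05
tool_pos: [0.4682, -0.1948, 0.027]
tcp_rot: [3.133, -0.216, 0.003]
wrist_force: [-0.6, -2.5, 5.6]
width: 0.156
grip_force: 30.3
```

```bash
python3 -c "
from lid import *
go((.467,-.195))"
```

```text
bar 5779 467 -196 80 36 6.7
lid 24320 467 -195 130 92 12.7
tcp [ 0.4682 -0.1949  0.027 ] yaw -7.9 F [-0.5 -2.5  6.3] T [-0.38  0.14  0.  ] 0.1562285327866674 30.305922031402588 9.1
```

Call:
step_arm(
  motion=[
    [1.2,0,0,0,0.5],
    [1.2,0,0,0,1],
    [1.2,0,0,0,1.5],
    [1.2,0,0,0,2],
    [1.2,0,0,0,2.5],
    [1.2,0,0,0,2.5],
  ],
)

```text
time: 9.7
tool_pos: [0.4682, -0.1948, 0.027]
tcp_rot: [3.127, -0.283, 0.003]
wrist_force: [-0.3, -1.4, 5.6]
width: 0.153
grip_force: 30.5
```

```bash
python3 -c "
from lid import *
go((.467,-.195))"
```

```text
bar 5697 468 -196 80 36 6.1
lid 24473 467 -195 130 92 12.6
tcp [ 0.4681 -0.1948  0.027 ] yaw -10.3 F [-0.6 -1.   6. ] T [-0.35  0.13  0.2 ] 0.15082634497421413 30.465599298477173 9.75
```

The lid is unmoved and the clockwise stop is reached (+0.2 N m). Next I'll grip harder, lift, and carry the lid over the tray, turning it -6° to match the tray.

Call:
step_arm(
  motion=[
    [1.0,0,0,0,0],
    [1.0,0,0,0,0],
    [1.0,0,0,0,0],
    [1.0,0,0,-0.5,0],
    [1.0,0,0,-1.2,0],
    [1.0,0,0,-2,0],
    [1.0,0,0,-3,0],
    [1.0,0,0,-4,0],
    [1.0,0,0,-5,0],
    [1.0,0,0,-6,0],
    [1.0,0,0,-7,0],
    [1.0,0,0,-7.5,0],
    [1.0,0,0,-8,0],
    [1.0,0,0,-8,0],
  ],
  force=70,
)

```text
time: 11.15
tool_pos: [0.4675, -0.1942, 0.1066]
tcp_rot: [3.128, -0.285, 0.002]
wrist_force: [-0.3, 0.5, 0.2]
width: 0.116
grip_force: 0.0
```

Call:
step_arm(
  motion=[
    [1.0,0.2,0.5,0,0.3],
    [1.0,0.5,1.5,0,0.8],
    [1.0,1.0,3,0,1.3],
    [1.0,1.5,4.5,0,1.8],
    [1.0,2.0,6,0,2.3],
    [1.0,2.5,7.5,0,2.8],
    [1.0,3.0,9,0,3.3],
    [1.0,3.5,10.5,0,3.8],
    [1.0,4.0,12,0,4.3],
    [1.0,4.5,13.5,0,4.8],
    [1.0,5.0,15,0,5.3],
    [1.0,5.5,16.3,0,5.7],
    [1.0,5.8,17.3,0,6],
    [1.0,6.0,17.9,0,6],
    [1.0,6.1,18.1,0,6],
    [1.0,6.1,18.1,0,6],
    [1.0,6.1,18.1,0,6],
  ],
)

```text
time: 12.85
tool_pos: [0.4944, -0.3825, 0.1058]
tcp_rot: [-3.109, 0.447, 0.0]
wrist_force: [-0.7, -0.2, -0.9]
width: 0.115
grip_force: 0.0
```

Run:
```python
from lid import *
p,d,P=cam('wrist'); save(p,'w3')
s=bot.read_state(); t=s['tool_pos']
for n,a,b,r in(('lid',.075,.108,.095),('rim',.025,.04,.2)):
    m=(P[...,2]>a)&(P[...,2]<b)&(np.hypot(P[...,0]-t[0],P[...,1]-t[1])<r);q=P[m]
    print(n,len(q),cv2.minAreaRect((q[:,:2]*1000).astype(np.float32)),np.percentile(q[:,2],[5,50,95]).round(4))
    if n=='lid':
        q=q[q[:,2]<.101]; c=np.linalg.lstsq(np.c_[q[:,:2]-t[:2],np.ones(len(q))],q[:,2],rcond=None)[0];print('plane',c.round(4))
print(t,s['wrist_force'],s['torque'],s['width'],s['time'])
p,d,P=cam('top');save(p,'top3')
for n,a,b,r in(('lid',.075,.108,.095),):
    m=(P[...,2]>a)&(P[...,2]<b)&(np.hypot(P[...,0]-t[0],P[...,1]-t[1])<r);q=P[m]
    print('top',n,len(q),cv2.minAreaRect((q[:,:2]*1000).astype(np.float32)))
```

```text
Traceback (most recent call last):
IndexError: index -1 is out of bounds for axis 0 with size 0
```

View pics/w3.png

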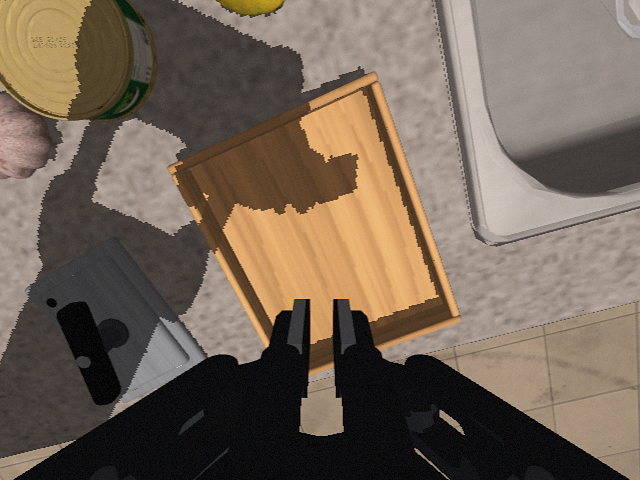

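The grip slipped: the fingers went to their 10 mm target empty and the lid is still on the worktop at lower left, (110,330). I'll check where the lid lies, its bar angle and the bar's cross-section.

Run:
```python
from lid import *
p,d,P=cam('top'); c=(.467,-.195)
for n,(a,b) in {'bar':(.045,.065),'lid':(.006,.02)}.items():
    m=(P[...,2]>a)&(P[...,2]<b)&(np.hypot(P[...,0]-c[0],P[...,1]-c[1])<.085);q=P[m]
    print(n,len(q),cv2.minAreaRect((q[:,:2]*1000).astype(np.float32)),q[:,2].mean())
p,d,P=cam('wrist')
m=(P[...,2]>.030)&(P[...,2]<.065)&(np.hypot(P[...,0]-c[0],P[...,1]-c[1])<.05);q=P[m]
e=np.linalg.eigh(np.cov(q[:,:2].T))[1]; w=(q[:,:2]-q[:,:2].mean(0))@e[:,0]*1000
print(e[:,0],len(q))
for k in range(-12,13,2):
    z=q[(w>=k)&(w<k+2),2]*1000
    if len(z): print(k,len(z),np.percentile(z,[5,50,95]).round(1))
```

```text
bar 401 ((468.85186767578125, -196.7866668701172), (16.089818954467773, 81.80623626708984), 83.10924530029297) 0.05333491483957282
lid 2801 ((468.93743896484375, -196.7080841064453), (129.79608154296875, 91.52776336669922), 12.70781135559082) 0.012020240681561191
[-0.11188014 -0.99372171] 3466
-12 55 [51.2 51.8 52.4]
-10 153 [51.7 52.7 53.5]
-8 239 [51.8 53.3 54.2]
-6 292 [49.3 53.3 54.4]
-4 276 [48.6 53.3 54.4]
-2 346 [47.9 53.2 54.4]
0 446 [36.7 52.2 54. ]
2 1288 [36.7 46.8 52.3]
4 371 [40.2 45.2 50. ]
```

The lid hasn't moved (12.7°) and its bar is at about -7°, the clockwise end. I'll regrasp lower on the bar with a smaller closing target.

Call:
step_arm(
  motion=[
    [5,-0.8,-1.7,0,-1],
    [5,-1.6,-3.4,0,-2],
    [5,-2.4,-5.2,0,-3],
    [5,-3.1,-6.9,0,-4],
    [5,-3.9,-8.6,0,-5],
    [5,-4.7,-10.3,0,-6],
    [5,-5.5,-12,0,-7],
    [5,-6.3,-13.7,0,-8],
    [5,-7,-15.4,0,-9],
    [5,-7.8,-17.2,0,-9],
    [5,-7.8,-17.2,1,-9],
    [5,-7.8,-17.2,2.5,-9],
    [5,-7.8,-17.2,4,-9],
    [5,-7.8,-17.2,5.5,-9],
    [5,-7.8,-17.2,7,-9],
    [5,-7.8,-17.2,8,-9],
    [5,-7.8,-17.2,8.6,-9],
    [5,-7.8,-17.2,8.6,-9],
  ],
)

```text
time: 14.8
tool_pos: [0.4675, -0.1957, 0.0189]
tcp_rot: [-3.134, 0.203, 0.003]
wrist_force: [0.5, 0.5, 0.2]
width: 0.583
grip_force: 0.0
```

Call:
step_arm(
  motion=[
    [0,0,0,0,0],
    [0,0,0,0,0],
    [0,0,0,0,0],
    [0,0,0,0,0],
    [0,0,0,0,0],
    [0,0,0,0,0],
    [0,0,0,0,0],
    [0,0,0,0,0],
    [0,0,0,0,0],
    [0,0,0,0,0],
  ],
  force=50,
)

```text
time: 15.8
tool_pos: [0.469, -0.1965, 0.0209]
tcp_rot: [3.134, -0.203, 0.003]
wrist_force: [-0.7, -1.1, 5.7]
width: 0.163
grip_force: 51.0
```

```bash
python3 -c "
from lid import *
go((.467,-.195))"
```

```text
bar 6745 467 -198 80 40 8.7
lid 24923 467 -196 130 92 12.8
tcp [ 0.469  -0.1965  0.021 ] yaw -7.4 F [-1.2 -1.1  5.6] T [-0.01  0.18  0.05] 0.16465216376848535 51.019282937049866 15.85
```

Call:
step_arm(
  motion=[
    [0,0,0,-0.2,0],
    [0,0,0,-0.4,0],
    [0,0,0,-0.6,0],
    [0,0,0,-0.8,0],
    [0,0,0,-1.0,0],
    [0,0,0,-1.0,0],
  ],
)

```text
time: 16.45
tool_pos: [0.4684, -0.196, 0.0301]
tcp_rot: [3.135, -0.203, 0.001]
wrist_force: [-0.6, -0.2, -3.9]
width: 0.163
grip_force: 49.9
```

```bash
python3 -c "
from lid import *
save(go((.467,-.195)),'w4')"
```

```text
bar 3044 467 -194 31 81 -16.8
lid 10005 466 -196 129 92 12.8
tcp [ 0.4683 -0.196   0.03  ] yaw -7.4 F [ 0.3 -0.8 -3.4] T [ 0.02 -0.    0.05] 0.1668437276698991 49.929070472717285 16.5
```

View pics/w4.png

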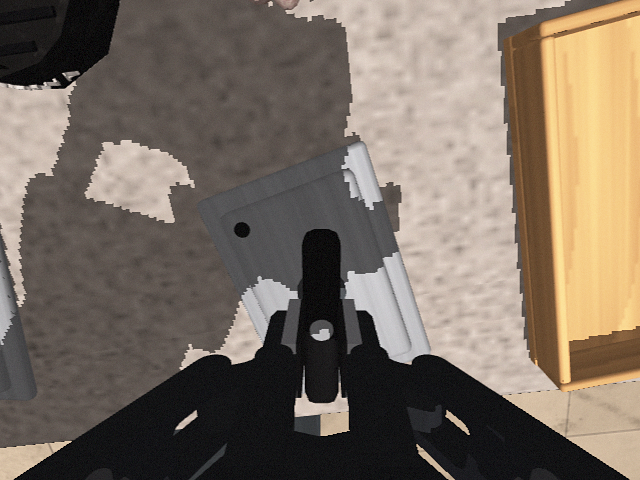

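The lid is hanging from the handle (load about 4 N), with the bar between the pads at (320,320). I'll lift slowly, then carry it over the tray.

Call:
step_arm(
  motion=[
    [0,0,0,-0.3,0],
    [0,0,0,-0.8,0],
    [0,0,0,-1.5,0],
    [0,0,0,-2.2,0],
    [0,0,0,-3,0],
    [0,0,0,-3.8,0],
    [0,0,0,-4.6,0],
    [0,0,0,-5.2,0],
    [0,0,0,-5.7,0],
    [0,0,0,-6,0],
    [0,0,0,-6,0],
  ],
)

```text
time: 17.6
tool_pos: [0.4685, -0.1961, 0.0904]
tcp_rot: [3.135, -0.203, 0.001]
wrist_force: [-0.3, -0.4, -4.1]
width: 0.166
grip_force: 49.9
```

Call:
step_arm(
  motion=[
    [0,0.1,0.3,0,0.2],
    [0,0.3,0.9,0,0.4],
    [0,0.5,1.8,0,0.8],
    [0,0.9,3,0,1.2],
    [0,1.2,4.2,0,1.6],
    [0,1.5,5.4,0,2],
    [0,1.9,6.6,0,2.4],
    [0,2.2,7.8,0,2.8],
    [0,2.6,9,0,3.2],
    [0,2.9,10.2,0,3.6],
    [0,3.2,11.4,0,4],
    [0,3.6,12.6,0,4.4],
    [0,3.9,13.8,0,4.8],
    [0,4.3,15,0,5.2],
    [0,4.6,16.2,0,5.5],
    [0,4.9,17.2,0,5.8],
    [0,5.1,17.9,0,6],
    [0,5.2,18.3,0,6],
    [0,5.2,18.3,0,6],
    [0,5.2,18.3,0,6],
  ],
)

```text
time: 19.6
tool_pos: [0.496, -0.3838, 0.0898]
tcp_rot: [-3.12, 0.366, 0.001]
wrist_force: [0.3, -0.3, -4.1]
width: 0.164
grip_force: 49.9
```

Run:
```python
from lid import *
s=bot.read_state(); t=s['tool_pos'];print(t.round(4),s['wrist_force'].round(1),s['torque'].round(2),s['width'],s['time'])
for n in('wrist','top'):
    p,d,P=cam(n); save(p,n+'5')
    rr=np.hypot(P[...,0]-t[0],P[...,1]-t[1])
    for k,a,b,r in(('lid',.066,.092,.085),('rim',.025,.04,.14)):
        q=P[(P[...,2]>a)&(P[...,2]<b)&(rr<r)]
        if len(q)<50: print(n,k,'few');continue
        print(n,k,len(q),cv2.minAreaRect((q[:,:2]*1000).astype(np.float32)))
        if k=='lid': print('plane',np.linalg.lstsq(np.c_[q[:,:2]-t[:2],np.ones(len(q))],q[:,2],rcond=None)[0].round(4))
```

```text
[ 0.496  -0.3838  0.0898] [ 0.3 -0.3 -4.1] [-0.   -0.03 -0.04] 0.16427821866901196 19.6
wrist lid 24963 ((493.88421630859375, -383.1515197753906), (129.4963836669922, 92.1722640991211), 6.770751953125)
plane [-0.0188  0.0131  0.0801]
wrist rim 8048 ((491.4707336425781, -383.7603759765625), (188.26046752929688, 148.1109619140625), 6.69732141494751)
top lid 363 ((542.791748046875, -346.79486083984375), (39.14692306518555, 78.10787963867188), 50.22432327270508)
plane [-0.0467 -0.0817  0.0833]
top rim 539 ((529.4972534179688, -326.1590576171875), (92.68441772460938, 193.63792419433594), 60.54044723510742)
```

View pics/wrist5.png

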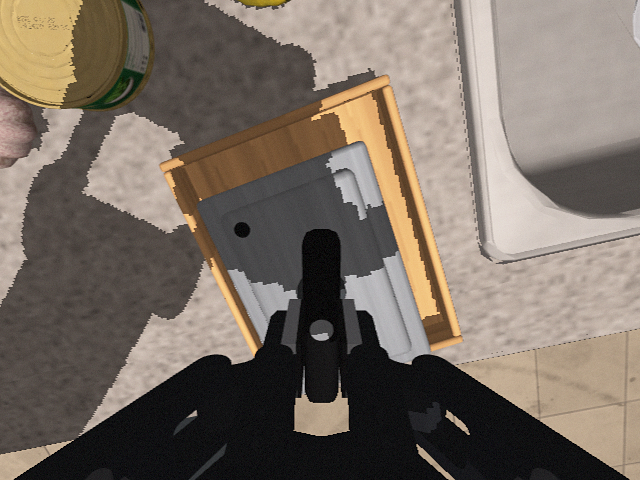

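The lid is level at (494,-383) mm and 6.8°. The tray is at (491.5,-384) mm and 6.7°. I'll lower it.

Call:
step_arm(
  motion=[
    [0,0,0,0.5,0],
    [0,-0.1,0,1.2,0],
    [0,-0.2,0,2,0],
    [0,-0.2,0,2.8,0],
    [0,-0.2,0,3.6,0],
    [0,-0.2,0,4.4,0],
    [0,-0.2,0,5,0],
    [0,-0.2,0,5.4,0],
    [0,-0.2,0,5.7,0],
    [0,-0.2,0,5.8,0],
    [0,-0.2,0,5.9,0],
    [0,-0.2,0,6.0,0],
    [0,-0.2,0,6.1,0],
    [0,-0.2,0,6.2,0],
    [0,-0.2,0,6.2,0],
  ],
)

```text
time: 21.2
tool_pos: [0.4942, -0.3836, 0.0278]
tcp_rot: [-3.12, 0.367, 0.0]
wrist_force: [0.4, 0.0, -4.7]
width: 0.16
grip_force: 49.9
```

Call:
step_arm(
  motion=[
    [0,0,0,0.05,0],
    [0,0,0,0.1,0],
    [0,0,0,0.15,0],
    [0,0,0,0.2,0],
    [0,0,0,0.2,0],
  ],
)

```text
time: 21.7
tool_pos: [0.4944, -0.3838, 0.027]
tcp_rot: [3.12, -0.367, 0.0]
wrist_force: [-2.8, 2.2, 5.1]
width: 0.166
grip_force: 51.0
```

The lid is on the floor. I'll release, then retreat.

Call:
step_arm(
  motion=[
    [1.5,0,0,0,0],
    [2,0,0,0,0],
    [3,0,0,0,0],
    [4,0,0,0,0],
    [5,0,0,0,0],
    [5,0,0,0,0],
    [5,0,0,0,0],
    [5,0,0,-1,0],
    [5,0,0,-2.5,0],
    [5,0,0,-4.5,0],
    [5,0,0,-7,0],
    [5,0,0,-10,0],
    [5,0,0,-12,0],
    [5,0,0,-12,0],
    [5,0,0,-12,0],
  ],
)

```text
time: 23.2
tool_pos: [0.4947, -0.3841, 0.1474]
tcp_rot: [3.119, -0.366, 0.003]
wrist_force: [-1.2, 0.8, 0.1]
width: 0.582
grip_force: 0.0
```

Run:
```python
from lid import *
s=bot.read_state(); t=s['tool_pos'];print(t.round(4),s['wrist_force'].round(1),s['time'])
p,d,P=cam('wrist'); save(p,'w6'); rr=np.hypot(P[...,0]-.492,P[...,1]+.384)
for k,a,b,r in(('bar',.052,.07,.1),('lid',.013,.026,.068),('rim',.027,.04,.14)):
    q=P[(P[...,2]>a)&(P[...,2]<b)&(rr<r)]
    print(k,len(q),cv2.minAreaRect((q[:,:2]*1000).astype(np.float32)),'plane',np.linalg.lstsq(np.c_[q[:,:2]-[.492,-.384],np.ones(len(q))],q[:,2],rcond=None)[0].round(4))
p,d,P=cam('top'); rr=np.hypot(P[...,0]-.479,P[...,1]-.034)
q=P[(P[...,2]>.006)&(P[...,2]<.022)&(rr<.085)];print('A',cv2.minAreaRect((q[:,:2]*1000).astype(np.float32)))
```

```text
[ 0.4947 -0.3841  0.1474] [-1.2  0.8  0.1] 23.2
bar 2147 ((492.8433837890625, -383.4009704589844), (16.00301742553711, 80.52037048339844), 76.46066284179688) plane [-0.0083 -0.0106  0.0586]
lid 11204 ((492.3929138183594, -384.7003173828125), (135.6705780029297, 125.78136444091797), 33.01609420776367) plane [-0.0019  0.0011  0.0179]
rim 6058 ((491.6006774902344, -383.6317443847656), (187.98487854003906, 148.363037109375), 6.689202308654785) plane [ 0.0028 -0.0007  0.0309]
A ((478.7972106933594, 34.15861511230469), (91.81949615478516, 129.52281188964844), 79.78305053710938)
```

View pics/w6.png

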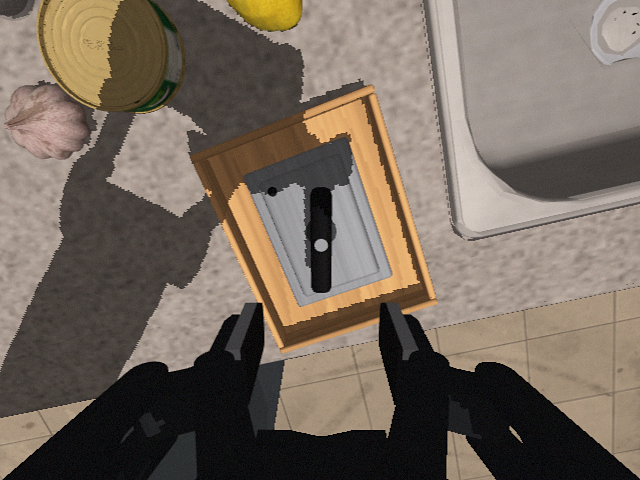

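The lid lies flat and centred in the tray at (320,235), its handle at the clockwise stop. The other lid hasn't moved.

```bash
python3 -c "
from workcell import bot
print(bot.finish_job())"
```

```text
the job is handed in; nothing more can be done
None
```

I handed the job in at about 23 s: the loose-handled lid (the one nearer the tray) was wiggled anticlockwise then clockwise to its stops and set flat in the tray. My first lift slipped off the bar, leaving the lid in place to within 2 mm, so I regripped lower, and the sound lid was never touched.

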